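# Seat a label holder behind the shelf lip and hold it home

### The arm

A 6-joint arm with a two-finger parallel gripper is mounted at the origin on the work surface. World frame = base frame: x ahead of the robot, y to its left, z up, the work surface at z = 0. Lengths are in m, angles in rad, forces in N, time in s.
With the tool pointing down it reaches from about 0.4 to 0.825 m from the base axis. Payload 7 kg.
Tool frame: the origin (TCP) lies between the finger pads; the fingertips stand 25 mm ahead of it and the grasp point (between the pads) lies 6 mm ahead of it (arm.tip_extent is the z of the fingertips in the tool frame, in m); z points along the fingers, x is the direction in which the jaws open and shut, and the axes are right-handed (so a half turn about z gives the same grasp; the last joint's range is limited). The gripper opens to 88 mm and grips with 3 to 60 N. Pads are 19 mm wide; open, the fingers measure 130 mm over their backs; the gripper's body (78 mm by 193 mm) begins 47 mm behind the grasp point.
Start: joints at [1.474, 0.359, 0.012, 0, -1.224, -0.288], TCP at [0.253, 0.626, 0.252] pointing down, gripper open.
Joint ranges: [-3.07, 3.07], [-1.43, 2.12], [-1.02, 1.25], [-3.03, 1.67], [-3.05, -0], [-3.03, 3.03]. Speed limits (rad/s): [2.39, 2.39, 3.01, 3.14, 3.14, 3.14].

### API

Orientations are given as [roll, pitch, yaw] about the fixed x, y, z axes, in that order (R = Rz(yaw) Ry(pitch) Rx(roll)).
In Python, from station import monitor, grab_frame, job_done, arm gives the robot as it stands.
- The arm moves only by the shell command python3 -m jog 'ROWS' [FORCE]. ROWS is JSON, a list that holds one entry, the list of rows, each a list of 7 numbers: the shift along the world's x, y, z in m, then the turn, a rotation vector about the world's x, y, z in rad, then the opening, from 0 (shut) to 1 (fully open). In form: [[[dx, dy, dz, ax, ay, az, claw], ...]]. A call has 1 to 20 rows; each row shifts and turns the commanded pose from where the row before left it; what a row does not reach is not made up. A row lasts 1/8 s, in which the tool goes at most 62.5 mm and 10.7 degrees, less where a joint would pass 70% of its speed; a pose out of reach is approached as far as the arm can. A call is refused whole if a number of a shift passes 0.0625 or a number of a turn 0.188, either way. A call with a gripper value outside its range is refused whole. The fingers move at their own pace and stop on an object; FORCE is the grip in N (left out, the last holds). Time passes only in rows, so rows that do not move let the fingers close. It gives the time, the measured TCP pose, the force and the opening at its end, in the units of the state.
- monitor.get_state(): the state, without advancing time (a new reading comes with each control period).
- grab_frame(name): name is "scene" or "top"; returns a dict with "pixels" (480x640x3 uint8, red, green, blue), "K" (3x3 intrinsics, pixels), "view" (4x4, takes a point from world to camera coordinates). Camera axes: x right, y down, z forward; pixel columns grow to the right and rows downward; lengths in m; the calibration is good to about 2 mm. A picture is of the moment at which its call begins. There is no depth.
- job_done(): hands the job in, once; it reports no verdict.
The state is a dict: "t": time; "q": joint angles; "qd": joint speeds; "joint_efforts": joint torques, N m; "eef_pos": TCP position; "ee_rot": TCP orientation; "force": force on the tool from outside, world axes, zero at the start; "moment": the same for the moment, N m; "width": finger opening in m.
Only numpy, scipy, OpenCV 4.12 (cv2) and the standard library are available. Lean on these libraries where they do the work, as an engineer would, in place of code of your own. Each camera call takes 0.05 s, during which the arm holds its last target.

### The job

Pull the label holder up out of its cup and push its blade down behind the lip of the free bracket on the front edge of the low shelf, until the spring sill below is fully down. The sill springs back, so finish while still holding the label holder pressed home and upright in the bracket: do not let go. Leave everything else on the bench where it stands.

Things in the scene. Friction and masses are not known exactly. Their poses are not given: they have to be found in the camera images.
- tag_frame (a point): label holder to handle: loose rigid white plastic, 152 mm long, 45 g, standing blade down in one of three cups. On top a flat upright frame 60 wide, 48 tall, 8 mm thick, with paper on both faces; this point is the frame's centre, 24 mm below the top, 128 mm above the foot. Axes: x through the thickness (grip across it), y the width, z up the length. Both faces alike: either way round is right.
- tag_foot (a point): middle of the lower end of the same label holder, same axes. Below the frame it is a straight blade 26 mm wide (y), 8 mm thick (x), 104 mm long, its last 7 mm narrowed to 20 x 6 mm.
- cup_tag: square grey cup, fixed, 44 x 44 mm, 64 mm tall, holding the label holder in a 12 x 31 mm pocket whose floor is 6 mm above the origin (centre of the underside, on a tray 4 mm above the bench). Two like cups with other things stand in a row with it along its y, 75 mm apart. x, y as the label holder's at the start, z up.
- bay_mouth (a point): free bracket: fixed aluminium clip, 50 mm wide, on the front edge of a low steel shelf (top 56 mm up). Upward-open slot between front lip (-x side) and back plate (+x): 12 mm along this point's x, 34 mm along y, z up. Point: slot's middle at the lip's edge, 62 mm above the bench; above it the lip flares outwards 9 mm higher, the back plate stands 16 mm higher. Slot 26 mm deep to the sill.
- bay_full: the twin bracket, 130 mm from the free one along the shelf, already carrying a like label holder, fixed, at full depth (its top 178 mm above the bench, the tallest thing near the work): nothing to do there. Origin at bench height below its slot, axes as bay_mouth.
- sill (a joint): how far the black spring-loaded sill at the bottom of the free bracket's slot is pressed down, in m: 0 free, 0.010 at its stop (fully home: the foot is then 36 mm below bay_mouth). Yields from 3 N on, takes 9 N at the stop, and springs back when let go, lifting the label holder.
- rod_mid (a point): glass stirring rod, 9 mm thick, 145 mm long with a 16 mm ball on top, standing in its own cup; this point is half-way up. Bystander.
- spatula_mid (a point): narrow steel spatula, 142 mm long, 14 mm wide shank and 24 mm wide thin blade on top, standing in its own cup; this point is half-way up. Bystander.
- vial_a_mid (a point): small glass vial, 28 mm across, 55 mm tall, standing on the low shelf; this point is its centre. Bystander.
- vial_b_mid (a point): second vial, the same. Bystander.
- jar_mid (a point): squat clear jar with a red lid, 56 mm across, 75 mm tall, at the back of the bench; this point is its centre. Bystander.
- bottle_a_mid (a point): white bottle, 72 mm across, 170 mm tall, at the back of the bench; this point is its centre. Bystander.
- bottle_b_mid (a point): second white bottle, the same. Bystander.
Things that resemble listed ones, but are neither listed nor needed, are in the scene too. Leave any purple look-alike of the cup_tag alone.

How it is judged:
On the way, in this order (a step that is already met when the one before it is completed fails the run):
1. the label holder is drawn clear of its cup (z of tag_foot in the frame of cup_tag above 0.066 m), for 0.1 s.
2. its blade stands behind the lip of the free bracket (x of tag_foot in the frame of bay_mouth between -0.006 and 0.006 m and y of tag_foot in the frame of bay_mouth between -0.009 and 0.009 m and angle between tag's own z axis and vertical below 0.15 rad and z of tag_foot in the frame of bay_mouth below -0.008 m), for 0.1 s.
At the end, for the whole second after the job is handed in: The robot's fingers still hold the label holder (over 3 N) and press it steadily on the sill (over 4 N), with the sill at least 8 of its 10 mm down, the foot inside the free bracket's slot at least 32.5 mm below the lip's edge, and the label holder within 0.15 rad of upright (x of tag_foot in the frame of bay_mouth between -0.006 and 0.006 m and y of tag_foot in the frame of bay_mouth between -0.009 and 0.009 m and angle between tag's own z axis and vertical below 0.15 rad and z of tag_foot in the frame of bay_mouth below -0.0325 m and value of joint sill above 0.008 m and contact force between tag and sill above 4 N and contact force between the fingers and tag above 3 N and linear speed of tag below 0.02 m/s); the arm keeps its last pose, push and grip.
It fails at once if a bystander is moved by more than 30 mm (distance of any of rod_mid, spatula_mid, vial_a_mid, vial_b_mid, jar_mid, bottle_a_mid, bottle_b_mid from where it was at the start of the episode above 0.03 m).
It also fails if it takes over 45 s, if anything falls off the work surface, if the arm or the gripper's body presses on something with over 40 N, if the wrist force passes 120 N, or if a joint passes its speed limit or range.

## Working session

There is one attempt and no reset: what is moved stays moved. The work goes in short steps, Python scripts to look and compute and a shell command to move; the robot and the scene stay as the last step left them, time stands still between calls to the robot, and variables do not carry over. Pictures are saved under pics/ and viewed, and the job is handed in when it is done.

```bash
ls; mkdir -p pics; python3 - <<'E'
from station import monitor, grab_frame, arm
import cv2,numpy as np
s=monitor.get_state(); print(s)
for n in("scene","top"):
    f=grab_frame(n); np.savez(f"pics/{n}0.npz",**f); cv2.imwrite(f"pics/{n}0.png",f["pixels"][...,::-1]); print(f["K"],f["view"])
E
```

```text
pics
{'t': 0.0, 'q': array([ 1.47410653e+00,  3.59392381e-01,  1.10518101e-02, -3.15678244e-04,
       -1.22409297e+00, -2.88060576e-01]), 'qd': array([-0.00178313,  0.00107112,  0.0005377 , -0.00013431, -0.00115034,
       -0.00178463]), 'joint_efforts': array([ 9.25763197e-04, -5.82718277e+01,  2.93066847e+01,  6.99723423e+00,
        7.01499768e-03, -1.58854350e-04]), 'eef_pos': array([0.25323593, 0.62521682, 0.25062224]), 'ee_rot': array([-3.14141202e+00, -1.65407102e-03, -1.95565436e+00]), 'force': array([-0.64268158,  0.48507414,  0.36689162]), 'moment': array([-0.02039118,  0.00794788,  0.0292038 ]), 'width': 0.08741682823068805}
[[461.073885     0.         322.01230082]
 [  0.         461.073885   241.42940211]
 [  0.           0.           1.        ]] [[ 0.8275933   0.56118762  0.01256097 -0.50169948]
 [ 0.44646865 -0.6445224  -0.62069044 -0.20991803]
 [-0.34022797  0.51928734 -0.7839551   1.02752352]
 [ 0.          0.          0.          1.        ]]
[[599.2330163    0.         319.85340694]
 [  0.         599.2330163  239.39792443]
 [  0.           0.           1.        ]] [[ 0.00577813 -0.99995492 -0.00753424 -0.0035133 ]
 [-0.99200163 -0.00478181 -0.12613444  0.62060904]
 [ 0.12609272  0.0082028  -0.99198455  1.20583947]
 [ 0.          0.          0.          1.        ]]
```

View pics/scene0.png

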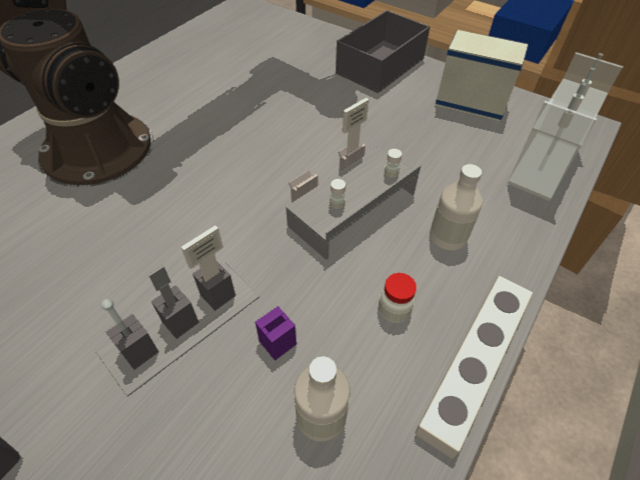

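View pics/top0.png

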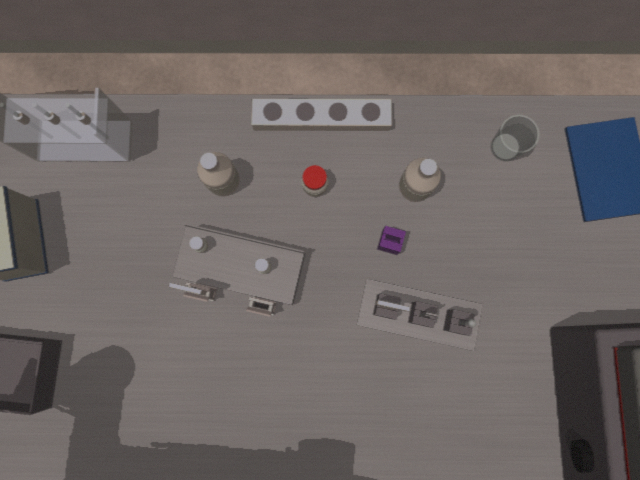

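```bash
python3 - <<'E'
import cv2,numpy as np
a=cv2.imread("pics/top0.png"); b=cv2.imread("pics/scene0.png")
def crop(im,x,y,w,h,s): return cv2.resize(im[y:y+h,x:x+w],None,fx=s,fy=s,interpolation=cv2.INTER_CUBIC)
cv2.imwrite("pics/c1.png",crop(a,350,275,140,80,5.6))
cv2.imwrite("pics/c2.png",crop(a,160,220,150,105,5.3))
cv2.imwrite("pics/c3.png",crop(b,90,220,180,180,3.3))
cv2.imwrite("pics/c4.png",crop(b,270,90,160,170,3.5))
E
```

```text
(no output)
```

View pics/c1.png

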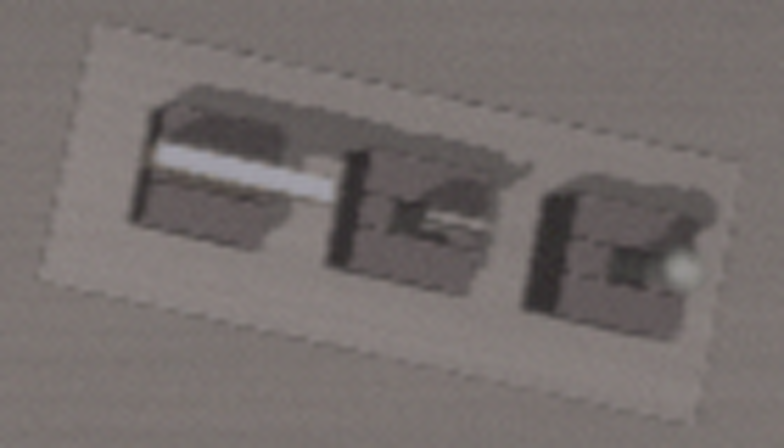

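View pics/c2.png

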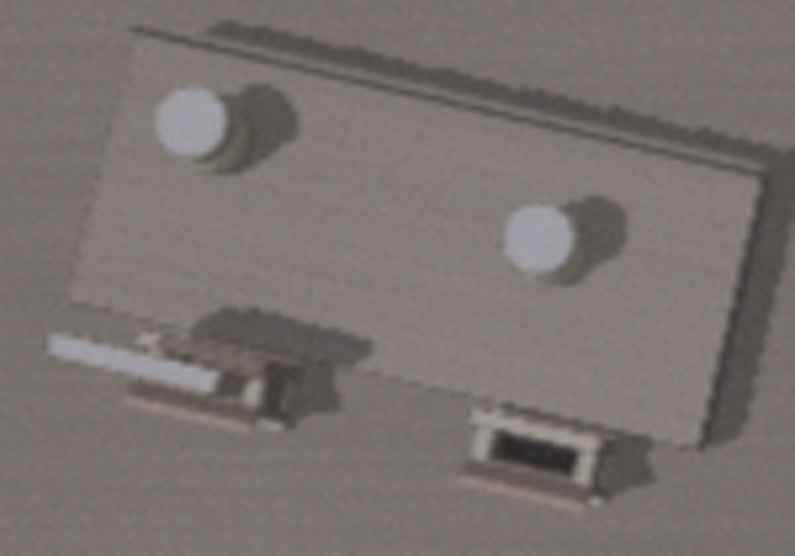

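View pics/c3.png

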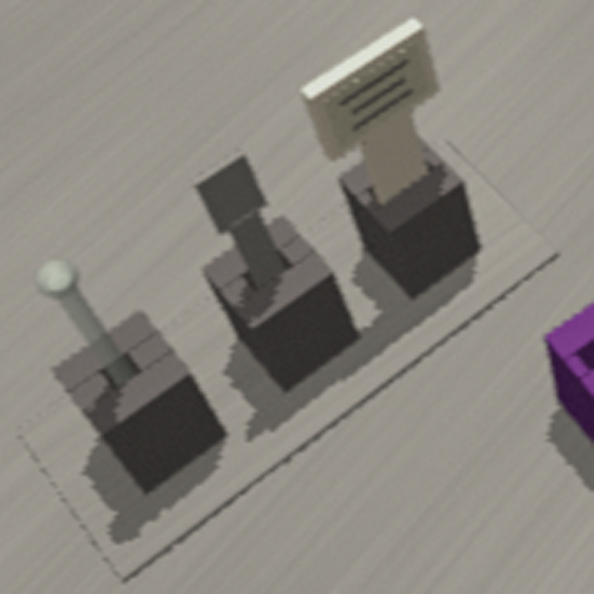

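View pics/c4.png

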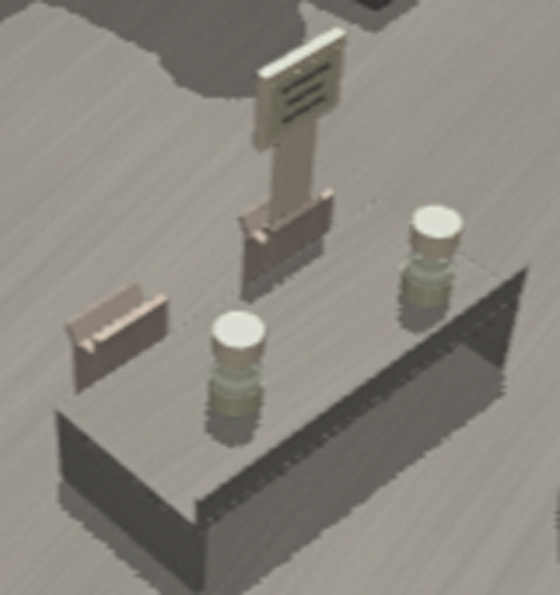

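```bash
cat > h.py <<'E'
import cv2,numpy as np
def load(n): 
    d=np.load(n); return dict(d)
def cast(f,uv,z):
    R=f["view"][:3,:3];t=f["view"][:3,3]; c=-R.T@t
    d=R.T@np.linalg.inv(f["K"])@np.array([uv[0],uv[1],1.]); return c+d*(z-c[2])/d[2]
def proj(f,p):
    q=f["view"][:3,:3]@np.array(p)+f["view"][:3,3]; q=f["K"]@q; return q[:2]/q[2]
def tri(fa,ua,fb,ub):
    P=[f["K"]@f["view"][:3] for f in(fa,fb)]
    X=cv2.triangulatePoints(P[0],P[1],np.array(ua,float).reshape(2,1),np.array(ub,float).reshape(2,1)); return (X[:3]/X[3]).ravel()
def strip(f,box,thr,z):
    x,y,w,h=box; g=f["pixels"][y:y+h,x:x+w].astype(int).min(2)
    m=(g>thr).astype(np.uint8); n,l,st,ce=cv2.connectedComponentsWithStats(m)
    k=1+np.argmax(st[1:,4]); ys,xs=np.where(l==k); wt=(g[ys,xs]-thr)
    pts=np.array([cast(f,(u+x,v+y),z)[:2] for u,v in zip(xs,ys)])
    r=cv2.minAreaRect(pts.astype(np.float32)*1000)
    c=pts.mean(0);e,V=np.linalg.eigh(np.cov(pts.T)); d=V[:,1]; 
    return c,d*np.sign(d[1]),r,st[k,4],(np.array([xs.mean()+x,ys.mean()+y]))
E
python3 - <<'E'
from h import *
t=load("pics/top0.npz");s=load("pics/scene0.npz")
for nm,box,z in(("tag",(370,295,45,20),.162),("full",(165,278,45,20),.178)):
    for thr in(150,165,):
        c,d,r,n,uv=strip(t,box,thr,z); print(nm,thr,c,np.degrees(np.arctan2(-d[0],d[1])),r,n,uv)
# tag cross check: scene top-edge ends
print("scene top ends", tri(t,(377.8,303),s,(184+0,248)))
full=strip(t,(165,278,45,20),150,.178); c,d=full[0],full[1]
p=c-d*.13
print("bay pred",p)
for z in(.062,.078): print(z,proj(t,[*p,z]),proj(s,[*p,z]))
tg=strip(t,(370,295,45,20),150,.162)[0]; print(proj(s,[*tg,.162]), proj(s,[*tg,.138]),proj(t,[*tg,.068]))
print(proj(s,[*c,.178]))
E
```

```text
tag 150 [ 0.48355113 -0.13804111] -11.834668072426828 ((483.5076904296875, -137.67564392089844), (55.104576110839844, 5.080593109130859), 78.07352447509766) 80 [393.6625 305.1   ]Traceback (most recent call last):
  File "<stdin>", line 5, in <module>
  File "h.py", line 15, in strip
    k=1+np.argmax(st[1:,4]); ys,xs=np.where(l==k); wt=(g[ys,xs]-thr)
        ~~~~~~~~~^^^^^^^^^^
    return _wrapfunc(a, 'argmax', axis=axis, out=out, **kwds)
    return bound(*args, **kwds)
ValueError: attempt to get argmax of an empty sequence
```

```bash
sed -i 's/150/135/g' h.py; python3 - <<'E'
from h import *
t=load("pics/top0.npz");s=load("pics/scene0.npz")
for nm,box,z in(("tag",(370,295,45,20),.162),("full",(165,278,51,20),.178)):
    for thr in(130,140,):
        c,d,r,n,uv=strip(t,box,thr,z); print(nm,thr,c,np.degrees(np.arctan2(-d[0],d[1])),r,n,uv)
full=strip(t,(165,278,45,20),135,.178); c,d=np.array(full[2][0])/1000,full[1]
print("full in scene",proj(s,[*c,.178]))
for yaw in(-11.8,-13.):
  a=np.radians(yaw); d=np.array([-np.sin(a),np.cos(a)]);p=c-d*.13
  print("bay pred",yaw,p)
  for z in(.062,.078): print(z,proj(t,[*p,z]),proj(s,[*p,z]))
tg=np.array(strip(t,(370,295,45,20),135,.162)[2][0])/1000; print(tg,proj(s,[*tg,.162]), proj(t,[*tg,.068]),proj(s,[*tg,.068]))
# shelf front/back edge: corners from crop c2 at z=.056
C=[(760,172),(135,30),(700,447),(72,300)]
W=[cast(t,(x/5.3+160-.4,y/5.3+220-.4),.056) for x,y in C]
for i,j in((0,1),(2,3)):
    d=W[j]-W[i]; print(np.degrees(np.arctan2(-d[0],d[1])),np.linalg.norm(d))
# free slot dark rect corners crop c2: at lip z .062
for q in((492,430),(582,452),(576,474),(490,460),(535,453)):
    print(q,cast(t,(q[0]/5.3+160-.4,q[1]/5.3+220-.4),.062))
# tray edges
C=[(95,28),(742,160),(40,280),(690,422)]
W=[cast(t,(x/5.6+350-.4,y/5.6+275-.4),.004) for x,y in C]
for i,j in((1,0),(3,2)):
    d=W[j]-W[i]; print("tray",np.degrees(np.arctan2(-d[0],d[1])),np.linalg.norm(d))
E
```

```text
tag 130 [ 0.48319107 -0.13811156] -11.831444425821237 ((483.22637939453125, -137.61859130859375), (58.68366241455078, 7.571498394012451), 78.56940460205078) 128 [393.703125 305.296875]
tag 140 [ 0.48325805 -0.13757974] -12.027354773302063 ((483.3397216796875, -137.0786895751953), (56.8759651184082, 6.9113335609436035), 78.44938659667969) 116 [393.4137931  305.25862069]
full 130 [0.51221149 0.24598631] -12.907490061148584 ((512.206787109375, 246.15415954589844), (59.04521942138672, 7.268357276916504), 77.20050811767578) 131 [184.32061069 287.99236641]
full 140 [0.51221501 0.24560218] -12.937322457137157 ((512.293212890625, 245.44122314453125), (56.799503326416016, 6.936761856079102), 77.45516967773438) 117 [184.52991453 287.99145299]
full in scene [356.22589745 104.31813378]
bay pred -11.8 [0.48561974 0.11865993]
0.062 [260.33997466 304.20403862] [304.92733368 184.5055479 ]
0.078 [259.48598675 304.05222837] [304.78634979 178.3707207 ]
bay pred -13.0 [0.48296059 0.11924458]
0.062 [260.02559914 305.53087714] [303.96585293 183.76129001]
0.078 [259.1671823  305.39671653] [303.81110742 177.62423752]
[ 0.48333426 -0.13746588] [199.3695769  237.21439823] [387.9818388  306.02304238] [210.87216634 274.06762272]
-12.565771062252297 0.24940544512903814
-12.758110651588032 0.24831524265611826
(492, 430) [0.49248637 0.13473877 0.062     ]
(582, 452) [0.48436379 0.10036092 0.062     ]
(576, 474) [0.47605112 0.10250311 0.062     ]
(490, 460) [0.48114602 0.13527241 0.062     ]
(535, 453) [0.48388533 0.1182183  0.062     ]
tray -11.24823492979789 0.24755034082540406
tray -11.893455276421657 0.24701627924720934
```

Candidates: the loose holder in its cup (scene 200,237 / top 394,305), the fixed twin in bay_full (scene 356,105 / top 184,288), and the spatula (scene 160,280). The purple empty cup (scene 276,332) looks like the cup. I choose the holder at scene (200,237): it stands in the grey cup on the tray, and the close crop shows the frame with paper and the blade in the cup. The two views agree within 1 px. Tag ≈ (0.483,-0.137), yaw -12°. Bay ≈ (0.484,0.119), yaw -12.8°.

```bash
python3 -m jog '[[[0.0164,-0.0545,0,0,0,-0.0995,1],[0.0164,-0.0545,0,0,0,-0.0995,1],[0.0164,-0.0545,0,0,0,-0.0995,1],[0.0164,-0.0545,0,0,0,-0.0995,1],[0.0164,-0.0545,0,0,0,-0.0995,1],[0.0164,-0.0545,0,0,0,-0.0995,1],[0.0164,-0.0545,0,0,0,-0.0995,1],[0.0164,-0.0545,0,0,0,-0.0995,1],[0.0164,-0.0545,0,0,0,-0.0995,1],[0.0164,-0.0545,0,0,0,-0.0995,1],[0.0164,-0.0545,0,0,0,-0.0995,1],[0.0164,-0.0545,0,0,0,-0.0995,1],[0.0164,-0.0545,0,0,0,-0.0995,1],[0.0164,-0.0545,0,0,0,-0.0995,1],[0,0,0,0,0,0,1],[0,0,0,0,0,0,1]]]' 40
```

```text
t: 2.1
eef_pos: [0.4825, -0.1376, 0.251]
ee_rot: [-3.142, -0.001, 2.934]
force: [-0.0, 0.8, -0.1]
width: 0.0872
```

```bash
python3 -m jog '[[[0.0008,0.0002,-0.025,0,0,0,1],[0,0,-0.03,0,0,0,1],[0,0,-0.03,0,0,0,1],[0,0,-0.022,0,0,0,1],[0,0,0,0,0,0,1]]]' 40
python3 - <<'E'
from h import *; from station import grab_frame
for n in("scene","top"):
    f=grab_frame(n); np.savez(f"pics/{n}1.npz",**f)
    im=f["pixels"][...,::-1]; im=im[170:330,90:290] if n=="scene" else im[240:390,300:500]
    cv2.imwrite(f"pics/{n}1.png",cv2.resize(im,None,fx=3.5,fy=3.5))
E
```

```text
t: 2.72
eef_pos: [0.4826, -0.1359, 0.1435]
ee_rot: [-3.141, -0.003, 2.937]
force: [-0.1, 0.2, 1.0]
width: 0.0877
```

View pics/scene1.png

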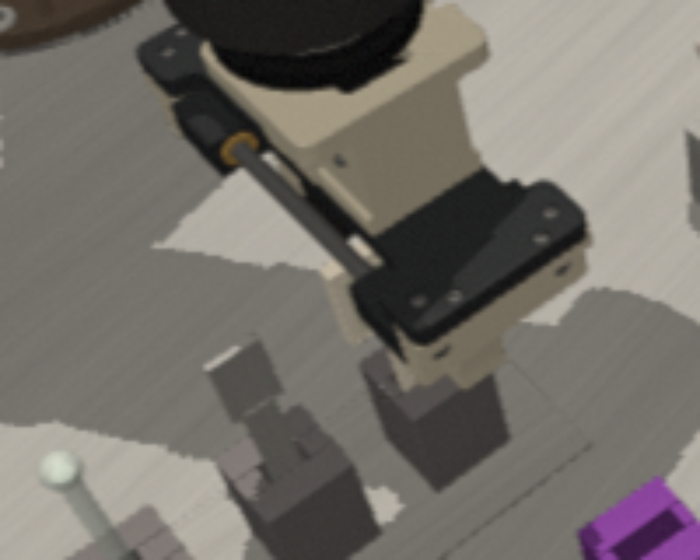

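The fingers straddle the cup at crop (440,360), with the holder hidden between them. Rod and spatula are untouched. Closing now.

```bash
python3 -m jog '[[[0,0,0,0,0,0,0],[0,0,0,0,0,0,0],[0,0,0,0,0,0,0],[0,0,0,0,0,0,0],[0,0,0,0,0,0,0],[0,0,0,0,0,0,0],[0,0,0,0,0,0,0],[0,0,0,0,0,0,0]]]' 40
```

```text
t: 3.82
eef_pos: [0.4838, -0.1372, 0.1445]
ee_rot: [-3.142, -0.0, 2.935]
force: [-0.1, 0.1, 0.0]
width: 0.013
```

```bash
python3 -m jog '[[[0,0,0,0,0,0,0],[0,0,0,0,0,0,0],[0,0,0,0,0,0,0]]]' 40
```

```text
t: 4.2
eef_pos: [0.4837, -0.1372, 0.1445]
ee_rot: [3.142, -0.0, 2.935]
force: [-0.0, 0.1, 0.0]
width: 0.0077
```

```bash
python3 -m jog '[[[0,0,0.01,0,0,0,0],[0,0,0.02,0,0,0,0],[0,0,0.03,0,0,0,0],[0,0,0.03,0,0,0,0],[0,0,0.02,0,0,0,0],[0,0,0,0,0,0,0],[0,0,0,0,0,0,0]]]' 40
python3 - <<'E'
from h import *; from station import grab_frame
for n in("scene","top"):
    f=grab_frame(n); np.savez(f"pics/{n}2.npz",**f)
    im=f["pixels"][...,::-1]; im=im[150:330,90:290] if n=="scene" else im[240:390,300:500]
    cv2.imwrite(f"pics/{n}2.png",cv2.resize(im,None,fx=3.3,fy=3.3))
E
```

```text
t: 5.08
eef_pos: [0.4833, -0.1371, 0.2541]
ee_rot: [3.141, -0.001, 2.934]
force: [-0.5, 0.8, -0.3]
width: 0.0078
```

View pics/scene2.png

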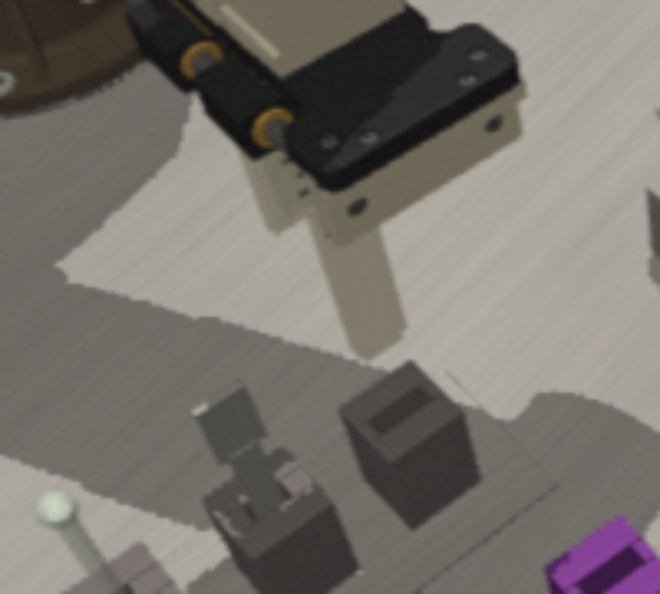

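View pics/top2.png

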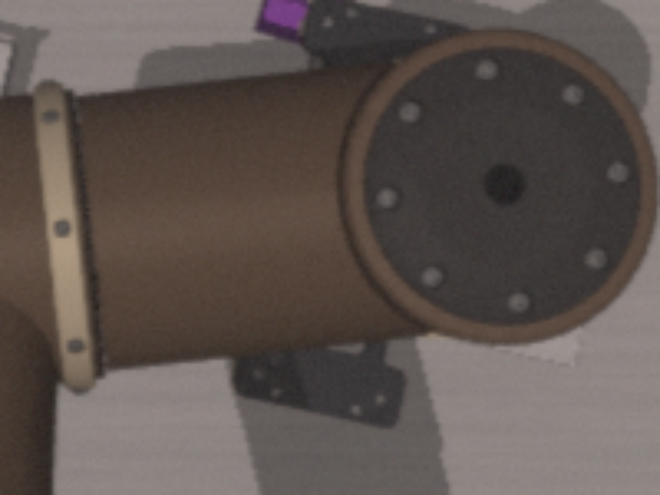

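```bash
python3 - <<'E'
from h import *
s=load("pics/scene2.npz"); a=np.radians(-11.9)
ex=np.array([np.cos(a),np.sin(a),0]);ey=np.array([-np.sin(a),np.cos(a),0]); o=np.array([.4833,-.1374,.1196])
im=s["pixels"][...,::-1][230:290,170:230].copy(); im=cv2.resize(im,None,fx=10,fy=10,interpolation=cv2.INTER_CUBIC)
for w,t,z,c in((.013,.004,.007,(0,0,255)),(.010,.003,0,(255,0,0)),(.013,.004,.03,(0,200,0))):
  for i in(-1,1):
    for j in(-1,1):
      p=proj(s,o+ex*t*i+ey*w*j+[0,0,z]); q=(p-[170,230]+.5)*10; cv2.circle(im,tuple(int(v) for v in q),4,c,-1)
cv2.imwrite("pics/foot.png",im)
E
```

```text
(no output)
```

View pics/foot.png

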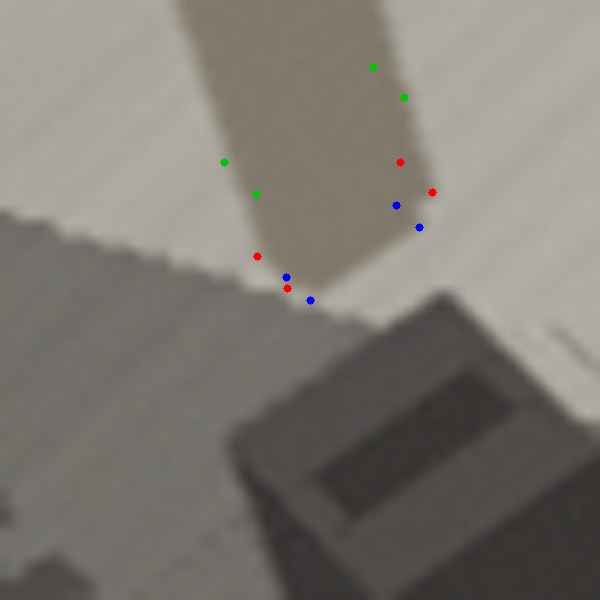

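```bash
python3 -m jog '[[[0,0.02,0,0,0,-0.008,0],[0,0.04,0,0,0,-0.008,0],[0,0.05,0,0,0,0,0],[0,0.05,0,0,0,0,0],[0,0.05,0,0,0,0,0],[0,0.03,0,0,0,0,0],[0,0.0158,0,0,0,0,0],[0,0,-0.015,0,0,0,0],[0,0,-0.015,0,0,0,0],[0,0,0,0,0,0,0],[0,0,0,0,0,0,0]]]' 40
python3 - <<'E'
from h import *; from station import grab_frame, monitor
print(monitor.get_state()["eef_pos"])
n="scene"
f=grab_frame(n); np.savez(f"pics/{n}3.npz",**f)
im=f["pixels"][...,::-1]; im=im[80:220,240:400]
cv2.imwrite(f"pics/{n}3.png",cv2.resize(im,None,fx=4.2,fy=4.2,interpolation=cv2.INTER_CUBIC))
E
```

```text
t: 6.55
eef_pos: [0.4839, 0.1179, 0.2246]
ee_rot: [-3.141, -0.0, 2.918]
force: [0.7, -0.6, 0.1]
width: 0.0077
[0.48392813 0.11792441 0.2245577 ]
```

View pics/scene3.png

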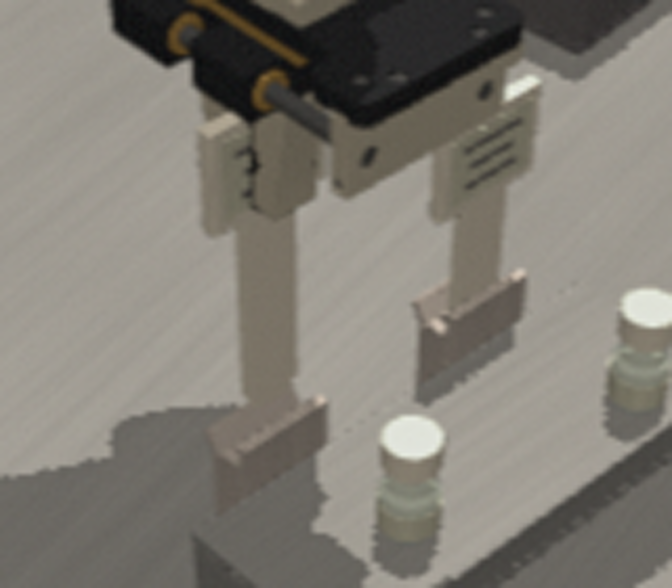

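```bash
python3 - <<'E'
from h import *
s=load("pics/scene0.npz"); a=np.radians(-12.8)
ex=np.array([np.cos(a),np.sin(a),0]);ey=np.array([-np.sin(a),np.cos(a),0]); o=np.array([.4837,.1187,.062])
im=cv2.resize(s["pixels"][...,::-1][160:210,280:330],None,fx=12,fy=12,interpolation=cv2.INTER_CUBIC)
for P,c in(([(.006,.025,.016),(.006,-.025,.016),(.008,.025,.016),(.008,-.025,.016)],(0,0,255)),([(-.006,.017,0),(-.006,-.017,0),(.006,.017,0),(.006,-.017,0)],(255,0,0))):
  for x,y,z in P:
    q=(proj(s,o+ex*x+ey*y+[0,0,z])-[280,160]+.5)*12; cv2.circle(im,tuple(int(v) for v in q),4,c,-1)
cv2.imwrite("pics/bay.png",im)
t=load("pics/top0.npz")
im=cv2.resize(t["pixels"][...,::-1][280:325,235:285],None,fx=12,fy=12,interpolation=cv2.INTER_CUBIC)
for P,c in(([(.006,.025,.016),(.006,-.025,.016),(.008,.025,.016),(.008,-.025,.016)],(0,0,255)),([(-.006,.017,0),(-.006,-.017,0),(.006,.017,0),(.006,-.017,0)],(255,0,0))):
  for x,y,z in P:
    q=(proj(t,o+ex*x+ey*y+[0,0,z])-[235,280]+.5)*12; cv2.circle(im,tuple(int(v) for v in q),4,c,-1)
cv2.imwrite("pics/bayt.png",im)
E
```

```text
(no output)
```

View pics/bay.png

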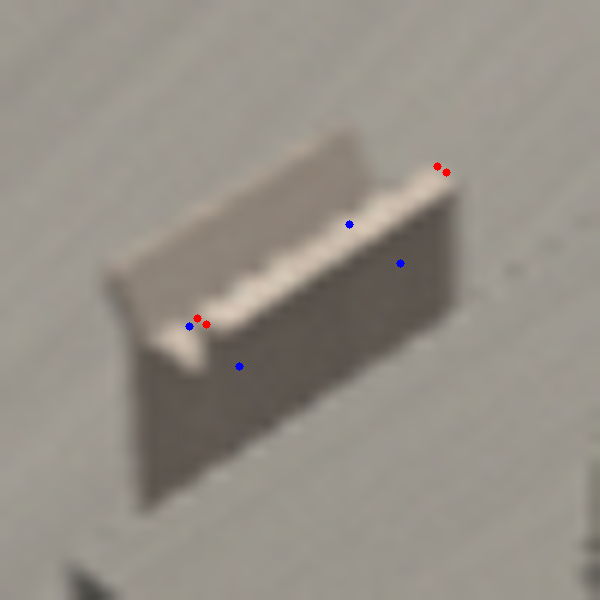

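View pics/bayt.png

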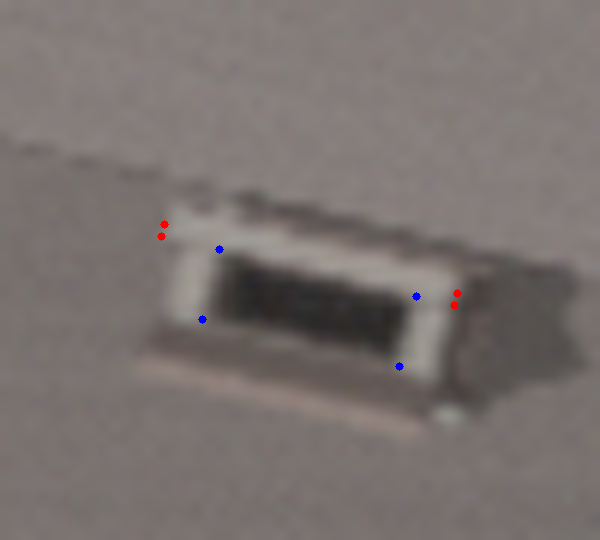

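Top view: the dark slot's centre lies about 0.5 px (1 mm) further in +x than I had it, and the scene view agrees. I'll shift +1 mm and descend in steps.

```bash
python3 -m jog '[[[0.001,0.0003,-0.005,0,0,0,0],[0,0,-0.008,0,0,0,0],[0,0,-0.008,0,0,0,0],[0,0,-0.006,0,0,0,0],[0,0,0,0,0,0,0]]]' 50; python3 -m jog '[[[0,0,-0.005,0,0,0,0],[0,0,-0.005,0,0,0,0],[0,0,0,0,0,0,0],[0,0,0,0,0,0,0]]]' 50
```

```text
t: 7.22
eef_pos: [0.4845, 0.1187, 0.1968]
ee_rot: [-3.141, -0.001, 2.919]
force: [-0.3, -0.4, 0.0]
width: 0.0079
t: 7.72
eef_pos: [0.4845, 0.1188, 0.1873]
ee_rot: [-3.141, -0.001, 2.919]
force: [-2.9, -0.2, -1.8]
width: 0.0078
```

```bash
python3 -m jog '[[[-0.001,0.0002,0,0,0,0,0],[0,0,0,0,0,0,0]]]' 50;python3 - <<'E'
from h import *; from station import grab_frame, monitor
print([monitor.get_state()["force"]])
n="scene"
f=grab_frame(n); np.savez(f"pics/{n}4.npz",**f)
im=f["pixels"][...,::-1]; im=im[100:210,260:380]
cv2.imwrite(f"pics/{n}4.png",cv2.resize(im,None,fx=5.4,fy=5.4,interpolation=cv2.INTER_CUBIC))
print([monitor.get_state()["force"]])
E
```

```text
t: 7.98
eef_pos: [0.4843, 0.1193, 0.188]
ee_rot: [3.141, 0.001, 2.919]
force: [-0.7, -0.8, -0.1]
width: 0.008
[array([-0.72517604, -0.78170393, -0.13193126])]
[array([ 0.22290375, -0.24984087,  0.29095389])]
```

View pics/scene4.png

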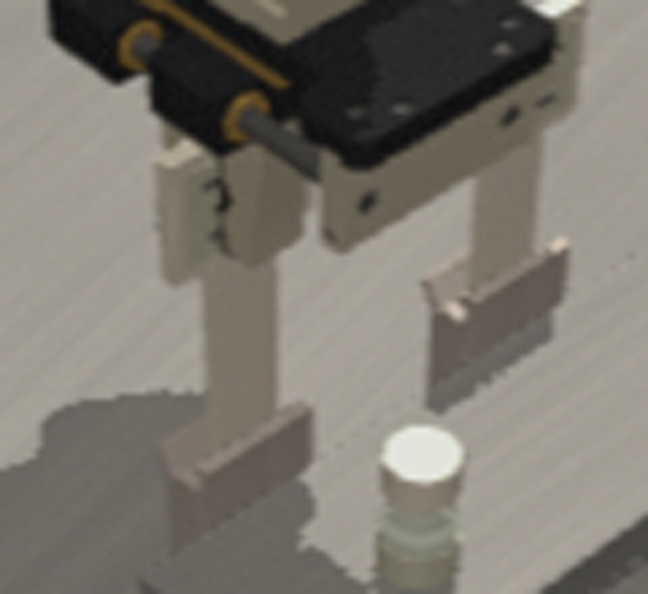

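The blade (crop 240,400) now enters the bracket the same way as the twin's, and the side forces are about 0. Continuing down to the sill.

```bash
python3 -m jog '[[[0,0,-0.005,0,0,0,0],[0,0,-0.005,0,0,0,0],[0,0,-0.005,0,0,0,0],[0,0,0,0,0,0,0],[0,0,0,0,0,0,0]]]' 50; python3 -m jog '[[[0,0,-0.004,0,0,0,0],[0,0,-0.003,0,0,0,0],[0,0,0,0,0,0,0],[0,0,0,0,0,0,0]]]' 60
```

```text
t: 8.65
eef_pos: [0.4838, 0.1191, 0.1725]
ee_rot: [-3.141, -0.0, 2.919]
force: [-0.0, -0.1, -0.7]
width: 0.0078
t: 9.15
eef_pos: [0.4842, 0.1193, 0.1661]
ee_rot: [3.141, 0.001, 2.919]
force: [-0.2, 0.1, 5.0]
width: 0.0075
```

```bash
python3 -m jog '[[[0,0,-0.003,0,0,0,0],[0,0,-0.002,0,0,0,0],[0,0,0,0,0,0,0],[0,0,0,0,0,0,0]]]' 60;  python3 -m jog '[[[0,0,-0.001,0,0,0,0],[0,0,0,0,0,0,0],[0,0,0,0,0,0,0]]]' 60
```

```text
t: 9.65
eef_pos: [0.4843, 0.1193, 0.1613]
ee_rot: [3.141, 0.001, 2.919]
force: [-1.0, 0.4, 8.8]
width: 0.0073
t: 10.02
eef_pos: [0.4843, 0.1193, 0.1604]
ee_rot: [3.141, 0.001, 2.919]
force: [-1.6, 0.1, 7.6]
width: 0.0079
```

```bash
python3 -m jog '[[[0,0,-0.001,0,0,0,0],[0,0,0,0,0,0,0],[0,0,0,0,0,0,0],[0,0,0,0,0,0,0]]]' 60; python3 - <<'E'
from h import *; from station import grab_frame, monitor
for n in ("scene","top"):
  f=grab_frame(n); s=monitor.get_state(); print(s["force"],s["eef_pos"])
  np.savez(f"pics/{n}5.npz",**f)
  if n=="scene":
    im=f["pixels"][...,::-1][100:210,260:380]
    cv2.imwrite(f"pics/{n}5.png",cv2.resize(im,None,fx=5.4,fy=5.4,interpolation=cv2.INTER_CUBIC))
E
```

```text
t: 10.52
eef_pos: [0.4844, 0.1193, 0.1603]
ee_rot: [3.141, 0.002, 2.919]
force: [-3.8, 0.1, 16.8]
width: 0.0079
[-4.118375    0.33077193 16.48083599] [0.48442043 0.11933384 0.16033971]
[-3.9216037  -0.17973157 16.81488791] [0.4844208  0.11933943 0.16033556]
```

View pics/scene5.png

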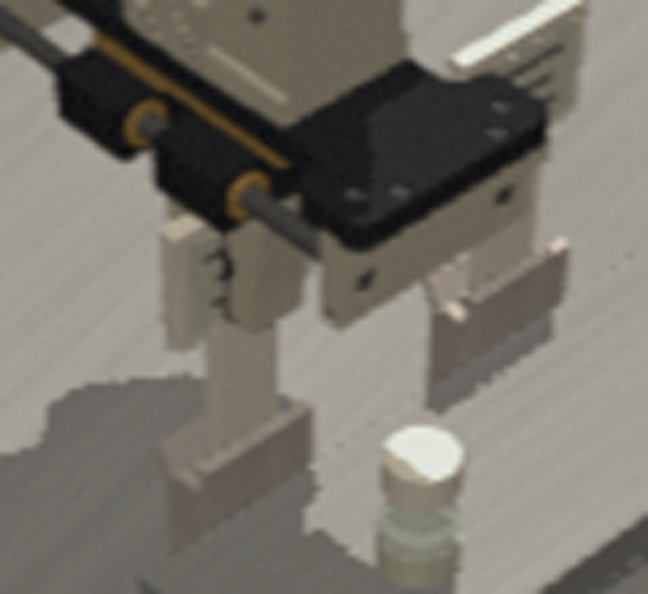

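The side force is small, and the force jumped from 8 to 17 N at TCP z=0.1603. That is the predicted hard stop (foot ≈ 36 mm below the lip). The frame corner (crop 175,348) still sits the same against the fingers, so there was no slip. Handing in.

```bash
python3 - <<'E'
from station import job_done, monitor
print(job_done()); s=monitor.get_state(); print(s["t"],s["force"],s["eef_pos"],s["width"])
E
```

```text
the job is handed in; nothing more can be done
None
the job is handed in; nothing more can be done
```

I pulled the label holder out of its cup, lowered its blade behind the free bracket's lip and pressed it down until the sill hit its stop. I handed in at about 10.6 s with the gripper still holding it at 60 N. No verdict was reported.

**Depth:** The push force rose from 5 N to about 8–9 N with the spring, then jumped to about 17 N at TCP z = 0.160. That puts the foot about 36 mm below the lip, which is fully home. This depth is worked out from the arm position and the grip; I did not see the sill itself.

**Hold:** The tool was within 0.002 rad of vertical, and the jaws read 7.9 mm on the 8 mm frame. The last picture shows the frame sitting in the fingers as it did before pressing.

**Disagreements:**
- My first bay estimate was about 1 mm off in x, and I corrected it before going in.
- At the lip I felt about 3 N of side force, so I shifted back 1 mm, and the force dropped to near zero.
- At the end about 4 N of side force remained, which I left.

**Bystanders:** None looked moved in the close crops I took (rod, spatula, near vial). I did not measure them, and I did not check the jar or bottles after the start.

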